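Dose the syrup and open the safety-capped flavouring

TASK

Start a batch of mint filling: press the head of the syrup pump right down to its stop, so that it doses into the bowl, and let it come up again; then push down the safety cap of the square bottle strapped in the steel cradle, twist it anticlockwise until it is free and lift it straight off. Finish while still holding the cap in the gripper, level and about 5 cm clear above the open neck, and leave everything else on the bench where it stands.

Things in the scene. Friction and masses are not known exactly. Their poses are not given: they have to be found in the camera images.
- pump_head (a joint): Sprung black head of the syrup pump, on a round cream-coloured bottle (86 mm wide, fixed to the bench). 0 m = fully up, grows as it is pressed straight down, 0.022 m = its stop. The spring takes about 4 N to start and 10 N at the stop, and lifts the head again when it is let go.
- pump_top (a point): Centre of the pump head's flat round top, 38 mm across, 246 mm above the bench when up; it moves down with the head. Axes as the pump's: a spout 11 mm thick runs from the head 86 mm along the local -x, over the bowl. The collar below the head is 44 mm wide.
- flask: Square off-white bottle, 92 mm wide, fixed upright in a steel cradle (base plate 124 mm square): it neither turns nor lifts. Origin at the centre of the cradle's underside on the bench, z up. Shoulder: a flat of 60 mm diameter at 150 mm height. On it the neck, 32 mm wide (42 mm over its three hooks), rim at 174 mm, under the cap.
- flask_rim (a point): Centre of the rim of the square bottle's neck, 174 mm above the bench; axes as flask. Hidden in the cap until it is off.
- cap: Loose round black ribbed push-and-turn cap of the square bottle, 52 mm wide, 32 mm high, 45 g. Origin at the centre of its lower edge, z up; at the start its axes agree with flask and its edge is 156 mm above the bench, 6 mm above the shoulder. It cannot turn or lift until pushed down 3.5 mm or more; after 6 mm its edge rests on the shoulder. Its spring gives 3 N at rest, 9 N fully down.
- cap_top (a point): Centre of the cap's top face, 32 mm above the cap's origin; 188 mm above the bench at the start. Kept pushed down, the cap turns anticlockwise seen from above: past about 37 degrees its three inner lugs are clear of the neck's hooks, at 60 degrees they are midway in the gaps (best for lifting straight up), near 83 degrees they meet the next stops.
- bowl: Steel mixing bowl, 112 mm wide and 55 mm high, loose, on a black kitchen scale (18 mm high, fixed) under the pump's spout; bystander. Origin under its foot.
- vanilla: Round amber bottle with a plain black screw cap, 54 mm wide, 150 mm high, standing loose near the middle; bystander. Origin under its foot.
- nibs: Brown jar with a black lid, 72 mm wide, 90 mm high, loose, at the left; bystander. Origin under its foot.
- spatula: Spatula, 260 mm long, lying loose at the right; bystander.
- brush: Pastry brush, 200 mm long, lying loose at the left; bystander.

How it is judged:
By the outcome, as a careful person would: the job done as asked, in the order asked, and still so for the second after the job is handed in, while the arm keeps its last pose, push and grip.
It also fails if it takes over 48 s, if anything falls off the work surface, if the arm or the gripper's body presses on something with over 40 N, if the wrist force passes 120 N, or if a joint passes its speed limit or range.

ROBOT

A 6-joint arm with a two-finger parallel gripper is mounted at the origin on the work surface. World frame = base frame: x ahead of the robot, y to its left, z up, the work surface at z = 0. Lengths are in m, angles in degrees, forces in N, time in s.
With the tool pointing down it reaches from about 0.35 to 0.925 m from the base axis. Payload 6.4 kg.
Tool frame: the origin (TCP) lies at the centre of the arm's flange, where the gripper is bolted on; the fingertips stand 199 mm ahead of it and the grasp point (between the pads) lies 180 mm ahead of it; z points along the fingers, y is the line along which they close (so a half turn about z gives the same grasp; the last joint's range is limited). The gripper opens to 94 mm and grips with 3 to 60 N. Pads are 16 mm wide; open, the fingers measure 119 mm over their backs; the gripper's body (75 mm by 177 mm) begins 78 mm behind the grasp point.
Start: joints at [-75.292, 14.043, 89.255, -0, 76.702, -9.975], TCP at [0.271, -0.591, 0.405] pointing down, gripper open.
Joint ranges: [-179.41, 179.41], [-58.25, 129.5], [7.25, 145.43], [-54.29, 234.29], [11.92, 165.04], [-157.13, 157.13]. Speed limits (degrees/s): [147.25, 147.25, 180, 180, 180, 180].

INTERFACE

Orientations are given as [roll, pitch, yaw] about the fixed x, y, z axes, in that order (R = Rz(yaw) Ry(pitch) Rx(roll)).
In Python, from rig import monitor, cams, r gives the robot as it stands. The module is installed in compiled form; this text tells all that it offers.
- The arm moves only by the tool servo_tool, never from a script. Its argument "commands" is one flat list of numbers, 6 for each row, row after row: the shift along the tool's x, y, z scaled (see below), then the turn, a rotation vector about the tool's x, y, z scaled (see below). A call has 1 to 10 rows; each row is the pose to reach, as a shift and turn from the pose commanded when the call began, along the tool's axes at that moment, turning the shorter way round; what a row does not reach only later rows make up. The controller multiplies each number of a shift by 10 cm and each number of a turn by pi rad. A row lasts 1/12 s, in which the tool goes at most 41.7 mm and 7.16 degrees, less where a joint would pass 70% of its speed; a pose out of reach is approached as far as the arm can. A call with a number of a shift or a turn outside -1 to 1 is refused whole. A call with a gripper value outside its range is refused whole. "gripper" is the finger opening in mm, from 0 to 94, set as the call begins (left out, the last holds). The fingers move at their own pace and stop on an object; "grip_force" is the grip in N (left out, the last holds). Time passes only in rows, so rows that repeat a pose let the fingers close. It gives the time, the measured TCP pose, the force, the opening and the grip force at its end, in the units of the state.
- monitor.observe(): the state, without advancing time (a new reading comes with each control period).
- cams.camera(name): name is "side" or "top" or "wrist"; returns a dict with "pixels" (480x640x3 uint8, red, green, blue), "fx", "fy", "cx", "cy" (pixels), "position" and "rotation" of the camera in the world. Camera axes: x right, y down, z forward; pixel columns grow to the right and rows downward; lengths in m; the calibration is good to about 2 mm. A picture is of the moment at which its call begins. There is no depth.
- r.hand_in(): hands the job in; it is judged then, once.
The state is a dict: "t": time; "joint_positions": joint angles; "qd": joint speeds; "joint_torque": joint torques, N m; "eef_pos": TCP position; "ee_rot": TCP orientation; "contact_force": force on the tool from outside, world axes, zero at the start; "wrist_torque": the same for the moment, N m; "grip_width": finger opening in m; "gripper_force": force on a finger pad.
Only numpy, scipy, OpenCV 4.12 (cv2) and the standard library are available. Lean on these libraries where they do the work, as an engineer would, in place of code of your own. Each camera call takes 0.05 s, during which the arm holds its last target. There are 200 camera calls.

## Working session

There is one attempt and no reset: what is moved stays moved. The work goes in short steps, Python scripts to look and compute and a tool call to move; the robot and the scene stay as the last step left them, time stands still between calls to the robot, and variables do not carry over. Pictures are saved under pics/ and viewed, at most 10 in all, crops included, and the job is handed in when it is done.

Besides the shell and the picture viewer there is one more tool, called after "Request:" as name(argument=value, ...) on one line, values as JSON. servo_tool: Moves the arm, as the interface text tells. Its arguments: {"type":"object","properties":{"commands":{"type":"array"},"gripper":{"type":"number"},"grip_force":{"type":"number"}},"required":["commands"]}

```bash
mkdir -p pics; python3 - <<'E'
from rig import monitor,cams,r
import cv2
print(monitor.observe())
for n in ("top","side"):
    c=cams.camera(n); cv2.imwrite(f"pics/{n}0.png",c["pixels"][:,:,::-1]); print(n,c["fx"],c["fy"],c["cx"],c["cy"],c["position"],c["rotation"])
E
```

```text
{'t': 0.0, 'joint_positions': array([-7.52928984e+01,  1.40831688e+01,  8.93251762e+01, -2.13207904e-03,
        7.67008053e+01, -9.97390091e+00]), 'qd': array([ 0.029317  ,  0.0066966 ,  0.09230861, -0.0252533 ,  0.07506871,
        0.01319093]), 'joint_torque': array([ 2.04601806e-04, -4.15842533e+01, -3.14595294e+01,  6.86218240e-02,
        3.33304354e-02, -1.21572166e-04]), 'eef_pos': array([ 0.27137471, -0.59038788,  0.40355312]), 'ee_rot': array([-1.79892140e+02, -1.68621515e-02,  2.46814791e+01]), 'contact_force': array([-1.04914242,  0.14961609, -0.33099651]), 'wrist_torque': array([-0.04585884, -0.00364513,  0.01389064]), 'gripper_force': 0.0, 'grip_width': 0.09448165487993075}
top 556.4759676531351 556.4759676531351 324.7294706242258 232.05838128106623 [0.3075419  0.01330725 1.74882072] [-173.58428119   -1.0844067   -89.47577174]
side 541.8535764488037 541.8535764488037 320.4250205823581 243.7372965500902 [0.06742062 1.08616865 1.0479327 ] [-1.27235951e+02 -9.55920978e-02 -1.57408013e+02]
```

View pics/top0.png

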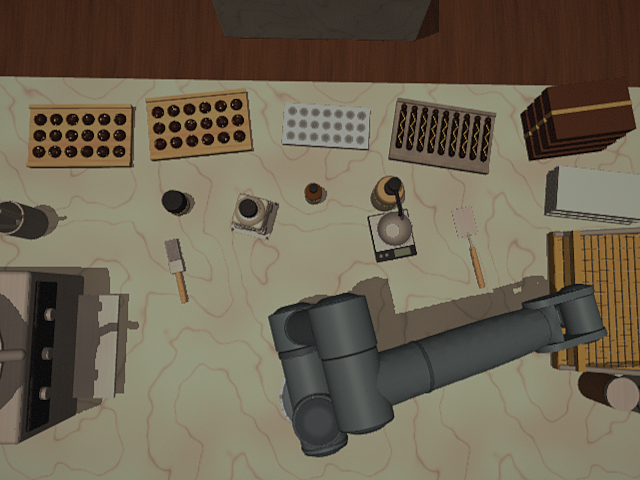

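View pics/side0.png

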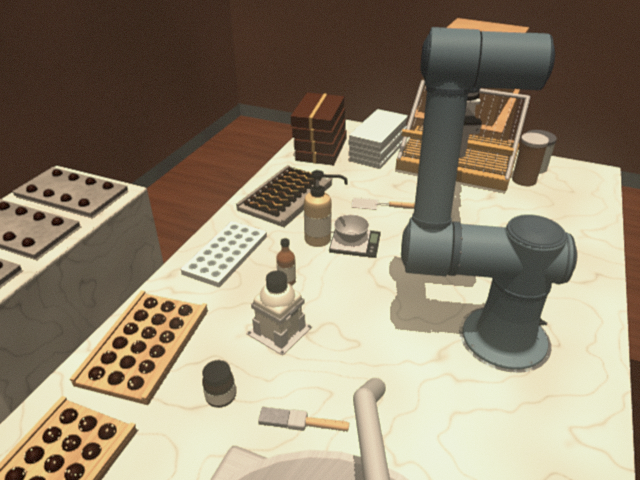

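The top view shows the pump head near (393,185) with its spout running down to the bowl at (395,228). The cradle cap is near (249,209), vanilla at (314,190) and nibs at (175,202). In the side view the cap is at (277,282) and the pump head at (318,190). Next I'll measure with dark masks.

```bash
cat > h.py <<'E'
import numpy as np,cv2
from scipy.spatial.transform import Rotation as Ro
from rig import monitor,cams,r
def R(e): return Ro.from_euler('xyz',e,degrees=True).as_matrix()
def ray(c,u,v):
    d=R(c["rotation"])@np.array([(u-c["cx"])/c["fx"],(v-c["cy"])/c["fy"],1]); return np.array(c["position"]),d/np.linalg.norm(d)
def plane(c,u,v,z):
    p,d=ray(c,u,v); return p+d*(z-p[2])/d[2]
def proj(c,p):
    q=R(c["rotation"]).T@(np.array(p)-c["position"]); return c["fx"]*q[0]/q[2]+c["cx"],c["fy"]*q[1]/q[2]+c["cy"]
def blobs(c,box,th):
    x0,y0,x1,y1=box; g=c["pixels"][y0:y1,x0:x1].max(2)
    n,l,s,ce=cv2.connectedComponentsWithStats((g<th).astype(np.uint8))
    return [(s[i].tolist(),(ce[i]+[x0,y0]).round(1).tolist()) for i in range(1,n) if s[i][4]>25]
E
python3 - <<'E'
from h import *
t=cams.camera("top"); s=cams.camera("side")
for th in (45,70):
  for n,c,b in (("capT",t,(228,188,282,240)),("pumpT",t,(366,170,416,265)),("capS",s,(250,262,312,352)),("pumpS",s,(295,165,355,250))): print(th,n,b[:2],blobs(c,b,th))
a=cv2.resize(t["pixels"][165:265,225:280],None,fx=5.5,fy=5.5,interpolation=cv2.INTER_CUBIC)
b=cv2.resize(t["pixels"][165:265,365:420],None,fx=5.5,fy=5.5,interpolation=cv2.INTER_CUBIC)
cv2.imwrite("pics/crop1.png",np.hstack([a,b])[:,:,::-1])
a=cv2.resize(s["pixels"][160:260,300:390],None,fx=4,fy=4,interpolation=cv2.INTER_CUBIC)
b=cv2.resize(s["pixels"][260:360,240:330],None,fx=4,fy=4,interpolation=cv2.INTER_CUBIC)
cv2.imwrite("pics/crop2.png",np.hstack([a,b])[:,:,::-1])
E
```

```text
45 capT (228, 188) [([11, 11, 19, 19, 252], [248.0, 208.0])]
45 pumpT (366, 170) [([19, 7, 19, 40, 298], [394.1, 190.9]), ([6, 66, 44, 26, 247], [391.7, 253.1])]
45 capS (250, 262) []
45 pumpS (295, 165) []
70 capT (228, 188) [([11, 11, 19, 19, 275], [247.9, 208.0]), ([34, 15, 11, 28, 87], [267.2, 215.0])]
70 pumpT (366, 170) [([5, 7, 34, 43, 535], [389.8, 196.4]), ([2, 46, 48, 46, 335], [390.8, 250.9])]
70 capS (250, 262) [([17, 17, 19, 13, 73], [274.4, 286.7])]
70 pumpS (295, 165) [([0, 5, 52, 30, 452], [311.5, 183.2])]
```

View pics/crop1.png

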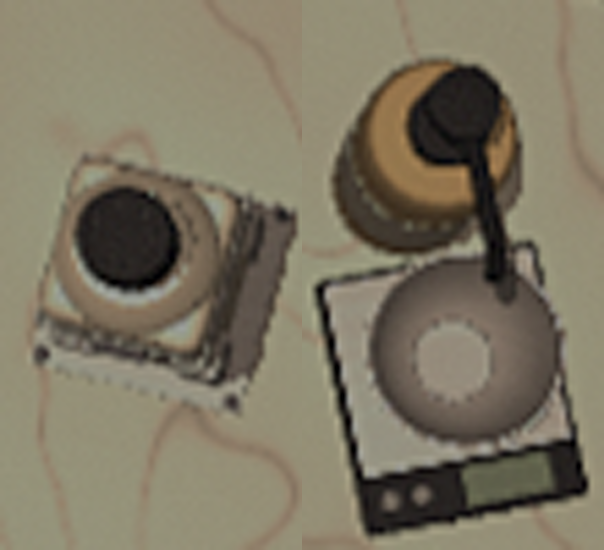

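View pics/crop2.png

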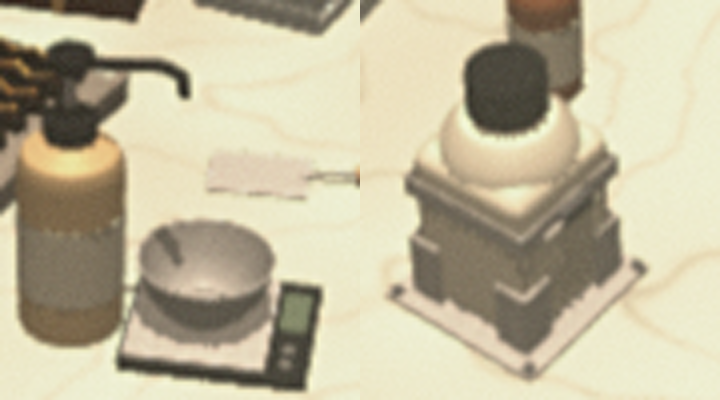

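The crops put the pump head top at (394.3,183.7) top and (318,173) side. The cap top is at (248.1,208.3) top and (277,275.5) side. The spout tip is at about (400,215) in the top view.

```bash
cat >> h.py <<'E'
def tri(a,b):
    (p,d),(q,e)=a,b; k=np.linalg.lstsq(np.c_[d,-e],q-p,rcond=None)[0]; m,n=p+k[0]*d,q+k[1]*e
    return (m+n)/2,np.linalg.norm(m-n)
def to(xyz,yaw):
    o=monitor.observe(); T=R(o["ee_rot"]); G=R([180,0,yaw])
    print("t",o["t"].__round__(2),"pos",o["eef_pos"].round(4),"rot",o["ee_rot"].round(2),"F",o["contact_force"].round(1))
    print("shift/0.1",(T.T@(np.array(xyz)-o["eef_pos"])/.1).round(3),"turn/pi",(Ro.from_matrix(T.T@G).as_rotvec()/np.pi).round(4))
E
python3 - <<'E'
from h import *
t=cams.camera("top"); s=cams.camera("side")
for n,a,b,z in (("pump",(394.3,183.7),(318,173),.246),("cap",(248.1,208.3),(277,275.5),.188)):
    print(n,plane(t,*a,z),plane(s,*b,z),tri(ray(t,*a),ray(s,*b)))
print("tip",plane(t,400,215,.23), "vanilla",plane(t,314,187,.15))
to([.66,-.20,.48],24.7)
E
```

```text
pump [ 0.61286381 -0.20381584  0.246     ] [ 0.6107584  -0.20447301  0.246     ] (array([ 0.61176682, -0.20409799,  0.24618702]), np.float64(0.0021814624244555197))
cap [0.54853602 0.20281271 0.188     ] [0.54918214 0.19980351 0.188     ] (array([0.54796193, 0.20243852, 0.19053071]), np.float64(0.00038374549998900214))
tip [ 0.52839904 -0.22149328  0.23      ] vanilla [0.61953965 0.01720432 0.15      ]
t 0.3 pos [ 0.2714 -0.5906  0.4043] rot [-179.97   -0.     24.68] F [-0.2  0.1 -1.1]
shift/0.1 [ 5.162 -1.926 -0.756] turn/pi [-0.0002 -0.     -0.0001]
```

Request:
servo_tool(commands=[0.2, -0.1, -0.2, 0, 0, 0, 0.45, -0.2, -0.4, 0, 0, 0, 0.7, -0.3, -0.55, 0, 0, 0, 0.94, -0.42, -0.66, 0, 0, 0], gripper=0, grip_force=20)

```text
t: 0.63
eef_pos: [0.3399, -0.5126, 0.4725]
ee_rot: [179.9, -0.0, 24.6]
contact_force: [0.5, -0.0, 0.2]
grip_width: 0.0704
gripper_force: 0.0
```

Request:
servo_tool(commands=[0.31, -0.14, 0, 0, 0, 0, 0.62, -0.28, 0, 0, 0, 0, 0.94, -0.42, 0, 0, 0, 0])

```text
t: 0.88
eef_pos: [0.4078, -0.4346, 0.4711]
ee_rot: [180.0, -0.0, 24.6]
contact_force: [0.8, 0.6, -0.2]
grip_width: 0.0508
gripper_force: 0.0
```

Request:
servo_tool(commands=[0.31, -0.14, 0, 0, 0, 0, 0.62, -0.28, 0, 0, 0, 0, 0.94, -0.42, 0, 0, 0, 0])

```text
t: 1.13
eef_pos: [0.4758, -0.3569, 0.4707]
ee_rot: [180.0, 0.0, 24.7]
contact_force: [-0.2, -0.0, -0.7]
grip_width: 0.0308
gripper_force: 0.0
```

Request:
servo_tool(commands=[0.31, -0.14, 0, 0, 0, 0, 0.62, -0.28, 0, 0, 0, 0, 0.94, -0.42, 0, 0, 0, 0])

```text
t: 1.38
eef_pos: [0.5437, -0.2795, 0.4707]
ee_rot: [180.0, -0.0, 24.7]
contact_force: [0.0, -1.3, 0.3]
grip_width: 0.0108
gripper_force: 0.0
```

Request:
servo_tool(commands=[0.31, -0.14, 0, 0, 0, 0, 0.62, -0.28, 0, 0, 0, 0, 0.8, -0.35, 0, 0, 0, 0, 0.92, -0.4, 0, 0, 0, 0, 0.92, -0.4, 0, 0, 0, 0, 0.92, -0.4, 0, 0, 0, 0])

```text
t: 1.88
eef_pos: [0.6098, -0.2063, 0.4705]
ee_rot: [180.0, 0.0, 24.7]
contact_force: [-0.6, -0.8, 0.4]
grip_width: 0.0005
gripper_force: 0.0
```

```bash
python3 - <<'E'
from h import *
to([.612,-.204,.447],24.7)
w=cams.camera("wrist"); cv2.imwrite("pics/w1.png",w["pixels"][:,:,::-1])
print(w["position"],w["rotation"],proj(w,[.612,-.204,.246]),proj(w,[.612,-.204,.2]))
E
```

```text
t 1.88 pos [ 0.6098 -0.2063  0.4705] rot [1.800e+02 4.000e-02 2.471e+01] F [-0.6 -0.8  0.4]
shift/0.1 [ 0.03  -0.012  0.235] turn/pi [0.     0.0002 0.0001]
[ 0.6845896  -0.17117746  0.45041001] [ 1.63267686e+02  9.73825523e-02 -6.52612326e+01] (np.float64(311.10209854040204), np.float64(263.38145979006345)) (np.float64(311.2650822859771), np.float64(241.07744532445466))
```

View pics/w1.png

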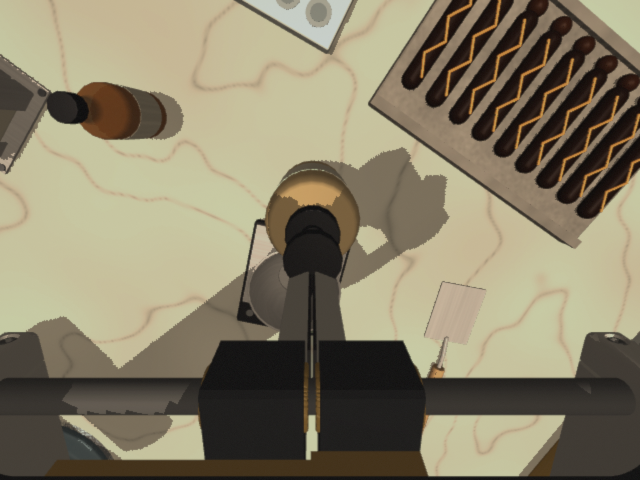

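The wrist view shows the fingertips at (312,275) directly over the pump head at (312,250), centred sideways. Now I'll press.

Request:
servo_tool(commands=[0.03, -0.01, 0.1, 0, 0, 0, 0.03, -0.01, 0.2, 0, 0, 0, 0.03, -0.01, 0.25, 0, 0, 0, 0.03, -0.01, 0.3, 0, 0, 0, 0.03, -0.01, 0.34, 0, 0, 0, 0.03, -0.01, 0.38, 0, 0, 0, 0.03, -0.01, 0.42, 0, 0, 0, 0.03, -0.01, 0.45, 0, 0, 0, 0.03, -0.01, 0.46, 0, 0, 0, 0.03, -0.01, 0.46, 0, 0, 0])

```text
t: 2.77
eef_pos: [0.6116, -0.2045, 0.4259]
ee_rot: [-180.0, 0.1, 24.7]
contact_force: [-6.4, 0.8, 9.0]
grip_width: 0.0002
gripper_force: 4.5
```

Request:
servo_tool(commands=[0, 0, 0.02, 0, 0, 0, 0, 0, 0.02, 0, 0, 0, 0, 0, 0.02, 0, 0, 0, 0, 0, 0.02, 0, 0, 0])

```text
t: 3.1
eef_pos: [0.6117, -0.2044, 0.4245]
ee_rot: [180.0, 0.1, 24.7]
contact_force: [-6.4, 1.2, 9.3]
grip_width: 0.0004
gripper_force: 4.7
```

Request:
servo_tool(commands=[0, 0, 0.01, 0, 0, 0, 0, 0, 0.02, 0, 0, 0, 0, 0, 0.03, 0, 0, 0, 0, 0, 0.03, 0, 0, 0, 0, 0, 0.03, 0, 0, 0])

```text
t: 3.52
eef_pos: [0.6117, -0.2044, 0.4233]
ee_rot: [180.0, 0.1, 24.7]
contact_force: [-9.4, 1.9, 16.9]
grip_width: 0.0006
gripper_force: 8.0
```

Request:
servo_tool(commands=[0, 0, 0.01, 0, 0, 0, 0, 0, 0.02, 0, 0, 0, 0, 0, 0.02, 0, 0, 0])

```text
t: 3.77
eef_pos: [0.6117, -0.2043, 0.4232]
ee_rot: [179.9, 0.1, 24.7]
contact_force: [-12.2, 4.0, 23.0]
grip_width: 0.0007
gripper_force: 11.4
```

Force rose from 9 N to 23 N with no further travel, so the head is on its stop. I'll release it straight up.

Request:
servo_tool(commands=[0, 0, -0.08, 0, 0, 0, 0, 0, -0.16, 0, 0, 0, 0, 0, -0.24, 0, 0, 0, 0, 0, -0.35, 0, 0, 0, 0, 0, -0.6, 0, 0, 0, 0, 0, -0.6, 0, 0, 0, 0, 0, -0.6, 0, 0, 0])

```text
t: 4.35
eef_pos: [0.6123, -0.2041, 0.4787]
ee_rot: [179.9, -0.1, 24.7]
contact_force: [-0.1, 0.1, -0.3]
grip_width: 0.0003
gripper_force: 0.0
```

```bash
python3 - <<'E'
from h import *
t=cams.camera("top");s=cams.camera("side"); to([.548,.2022,.47],24.7)
print(blobs(s,(295,165,355,250),70))
cv2.imwrite("pics/s2.png",cv2.resize(s["pixels"][110:310,200:440],None,fx=3,fy=3)[:,:,::-1])
E
```

```text
t 4.45 pos [ 0.612 -0.204  0.476] rot [-1.7991e+02  6.0000e-02  2.4680e+01] F [-0.8 -0.8 -0.9]
shift/0.1 [ 1.114 -3.958  0.065] turn/pi [-0.0005  0.0003 -0.0001]
[([0, 5, 52, 30, 467], [311.7, 183.2])]
```

View pics/s2.png

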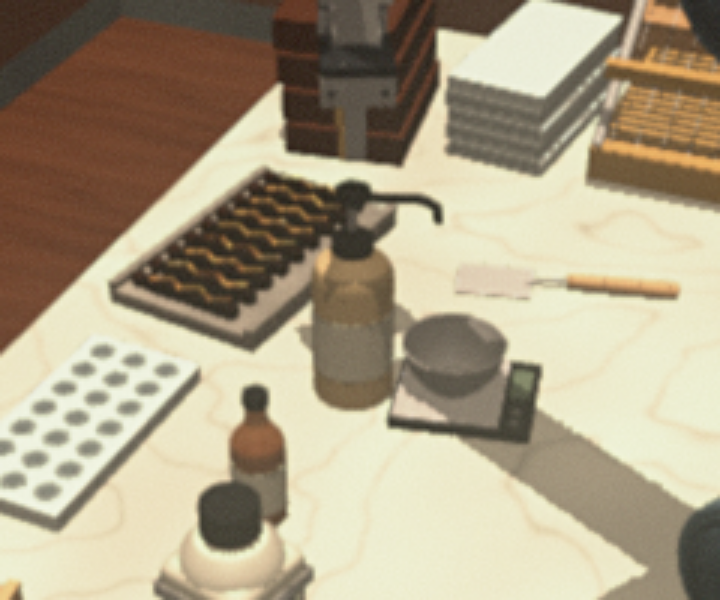

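The head is back up at its original place, (352,190) in the crop, and the bowl and scale are unmoved. Next I'll travel to above the cap.

Request:
servo_tool(commands=[0.05, -0.2, 0, 0, 0, 0, 0.16, -0.55, 0, 0, 0, 0, 0.28, -0.99, 0, 0, 0, 0], gripper=94)

```text
t: 4.7
eef_pos: [0.5966, -0.1064, 0.4751]
ee_rot: [-179.9, 0.1, 24.5]
contact_force: [0.4, -0.1, -0.1]
grip_width: 0.0171
gripper_force: 0.0
```

Request:
servo_tool(commands=[0.1, -0.35, 0, 0, 0, 0, 0.2, -0.7, 0, 0, 0, 0, 0.28, -0.99, 0, 0, 0, 0])

```text
t: 4.95
eef_pos: [0.5802, -0.0024, 0.4756]
ee_rot: [-179.9, 0.1, 24.7]
contact_force: [-0.1, -0.4, 0.4]
grip_width: 0.037
gripper_force: 0.0
```

Request:
servo_tool(commands=[0.1, -0.35, 0, 0, 0, 0, 0.2, -0.7, 0, 0, 0, 0, 0.28, -0.99, 0, 0, 0, 0])

```text
t: 5.2
eef_pos: [0.5642, 0.0992, 0.4756]
ee_rot: [-179.9, 0.1, 24.7]
contact_force: [0.4, 1.1, -0.7]
grip_width: 0.0571
gripper_force: 0.0
```

Request:
servo_tool(commands=[0.1, -0.35, 0, 0, 0, 0, 0.2, -0.7, 0, 0, 0, 0, 0.25, -0.9, 0, 0, 0, 0, 0.28, -0.99, 0, 0, 0, 0, 0.28, -0.99, 0, 0, 0, 0, 0.28, -0.99, 0, 0, 0, 0])

```text
t: 5.7
eef_pos: [0.5493, 0.1983, 0.4765]
ee_rot: [180.0, 0.1, 24.7]
contact_force: [-0.1, 0.6, 1.0]
grip_width: 0.0937
gripper_force: 0.0
```

```bash
python3 - <<'E'
from h import *
to([.548,.2022,.362],24.7)
w=cams.camera("wrist"); cv2.imwrite("pics/w2.png",w["pixels"][:,:,::-1])
print(proj(w,[.548,.2022,.188]),proj(w,[.548,.2022,.156]))
E
```

```text
t 5.7 pos [0.5493 0.1983 0.4765] rot [1.80e+02 1.00e-01 2.47e+01] F [-0.1  0.6  1. ]
shift/0.1 [ 0.007 -0.041  1.145] turn/pi [ 0.      0.0005 -0.    ]
(np.float64(307.68316311130934), np.float64(236.89977028060832)) (np.float64(308.1126089007491), np.float64(226.37663906514194))
```

View pics/w2.png

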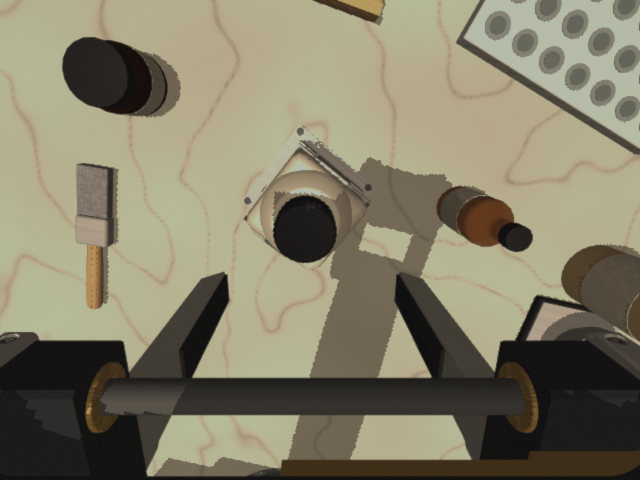

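The wrist view shows the cap unobstructed between the open fingers, about (305,230), with its dark outline spanning about x 274–336 and y 196–263. I'll refine its offset relative to the tool axis.

```bash
python3 - <<'E'
from h import *
w=cams.camera("wrist"); print(blobs(w,(250,170,365,268),40),blobs(w,(250,170,365,268),60))
o=monitor.observe(); T=R(o["ee_rot"]); p=o["eef_pos"]
print("axis at .188",proj(w,p+T[:,2]*(p[2]-.188)))
# silhouette of a modelled cap cylinder: bounding box for the estimated position
for dx,dy in((.548,.2022),(.548,.2043)):
  a=np.linspace(0,2*np.pi,200); P=np.array([proj(w,[dx+.026*np.cos(k),dy+.026*np.sin(k),z]) for k in a for z in(.156,.188)])
  print(P.min(0).round(1),P.max(0).round(1))
E
```

```text
[([23, 26, 62, 66, 3196], [303.9, 229.2])] [([84, 0, 15, 12, 27], [340.8, 175.0]), ([23, 26, 63, 66, 3291], [303.9, 229.1])]
axis at .188 (np.float64(313.1521126814794), np.float64(237.83790695148593))
[274.6 197.5] [339.3 267. ]
[272.1 196.5] [336.9 266. ]
```

Request:
servo_tool(commands=[0.02, -0.06, 0.2, 0, 0, 0, 0.02, -0.06, 0.5, 0, 0, 0, 0.02, -0.06, 0.75, 0, 0, 0, 0.02, -0.06, 0.85, 0, 0, 0, 0.02, -0.06, 0.9, 0, 0, 0])

```text
t: 6.22
eef_pos: [0.5484, 0.2037, 0.3854]
ee_rot: [-179.9, 0.2, 24.6]
contact_force: [0.3, 0.6, 0.4]
grip_width: 0.0941
gripper_force: 0.0
```

Request:
servo_tool(commands=[0, 0, 0.1, 0, 0, 0, 0, 0, 0.2, 0, 0, 0, 0, 0, 0.24, 0, 0, 0, 0, 0, 0.24, 0, 0, 0, 0, 0, 0.24, 0, 0, 0])

```text
t: 6.63
eef_pos: [0.5487, 0.205, 0.3641]
ee_rot: [180.0, -0.0, 24.7]
contact_force: [1.1, -0.3, 0.8]
grip_width: 0.0942
gripper_force: 0.0
```

```bash
python3 - <<'E'
from h import *
to([.549,.2045,.362],24.7)
w=cams.camera("wrist"); cv2.imwrite("pics/w3.png",w["pixels"][:,:,::-1])
E
```

```text
t 6.63 pos [0.5487 0.205  0.3641] rot [ 1.7999e+02 -4.0000e-02  2.4680e+01] F [ 1.1 -0.3  0.8]
shift/0.1 [0.001 0.006 0.021] turn/pi [ 0.     -0.0002 -0.0001]
```

View pics/w3.png

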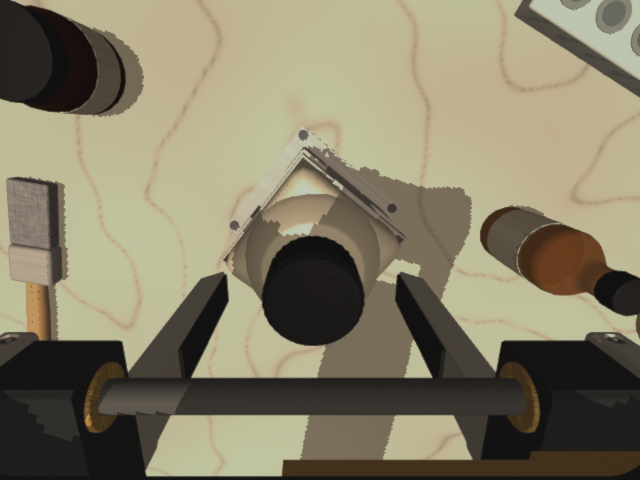

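The cap centre (313,296) lies midway between the fingers (228/396), so I'll close.

```bash
python3 - <<'E'
from h import *
w=cams.camera("wrist"); o=monitor.observe(); T=R(o["ee_rot"]); p=o["eef_pos"]
print([proj(w,p+T[:,2]*(p[2]-.188)+T[:,0]*d) for d in(0,.026,-.026)])
E
```

```text
[(np.float64(313.1525507355444), np.float64(304.40697865764685)), (np.float64(313.25307087904457), np.float64(255.07644467799867)), (np.float64(313.06032947391844), np.float64(349.6648137728473))]
```

Request:
servo_tool(commands=[0, 0, 0, 0, 0, 0, 0, 0, 0, 0, 0, 0, 0, 0, 0, 0, 0, 0, 0, 0, 0, 0, 0, 0, 0, 0, 0, 0, 0, 0, 0, 0, 0, 0, 0, 0, 0, 0, 0, 0, 0, 0, 0, 0, 0, 0, 0, 0], gripper=40, grip_force=40)

```text
t: 7.4
eef_pos: [0.5485, 0.2049, 0.3637]
ee_rot: [180.0, 0.0, 24.7]
contact_force: [1.5, -0.4, 0.2]
grip_width: 0.0517
gripper_force: 40.0
```

Request:
servo_tool(commands=[0, 0, 0.02, 0, 0, 0, 0, 0, 0.04, 0, 0, 0, 0, 0, 0.055, 0, 0, 0, 0, 0, 0.065, 0, 0, 0, 0, 0, 0.065, 0, 0, 0, 0, 0, 0.065, 0, 0, 0])

```text
t: 7.9
eef_pos: [0.5487, 0.205, 0.3584]
ee_rot: [180.0, -0.0, 24.7]
contact_force: [-3.1, -2.1, 7.7]
grip_width: 0.0519
gripper_force: 40.0
```

Request:
servo_tool(commands=[0, 0, 0.005, 0, 0, -0.01, 0, 0, 0.005, 0, 0, -0.03, 0, 0, 0.005, 0, 0, -0.05, 0, 0, 0.005, 0, 0, -0.07, 0, 0, 0.005, 0, 0, -0.09, 0, 0, 0.005, 0, 0, -0.11, 0, 0, 0.005, 0, 0, -0.13, 0, 0, 0.005, 0, 0, -0.15, 0, 0, 0.005, 0, 0, -0.167, 0, 0, 0.005, 0, 0, -0.167])

```text
t: 8.73
eef_pos: [0.549, 0.2047, 0.3583]
ee_rot: [179.9, -0.0, 54.8]
contact_force: [-1.0, -3.4, 8.0]
grip_width: 0.0516
gripper_force: 40.0
```

```bash
python3 - <<'E'
from h import *
o=monitor.observe(); print(o["eef_pos"],o["ee_rot"],o["contact_force"],o["wrist_torque"],o["grip_width"],o["joint_positions"])
E
```

```text
[0.54898482 0.20472849 0.35829234] [ 1.79874425e+02 -3.25676108e-02  5.48464743e+01] [-0.98181945 -3.42643503  8.02100363] [-0.52439805  0.33671485  0.04882768] 0.051552254730524084 [ 9.38081480e+00  8.16594373e+00  1.01071791e+02 -6.87379971e-02
  7.06499240e+01  4.45570882e+01]
```

Wrist torque is only 0.05 N m, so the cap is turning with the gripper rather than slipping.

Request:
servo_tool(commands=[0, 0, 0, 0, 0, -0.01, 0, 0, 0, 0, 0, -0.03, 0, 0, 0, 0, 0, -0.05, 0, 0, 0, 0, 0, -0.07, 0, 0, 0, 0, 0, -0.09, 0, 0, 0, 0, 0, -0.11, 0, 0, 0, 0, 0, -0.13, 0, 0, 0, 0, 0, -0.15, 0, 0, 0, 0, 0, -0.167, 0, 0, 0, 0, 0, -0.167])

```text
t: 9.57
eef_pos: [0.5494, 0.2044, 0.3586]
ee_rot: [179.8, 0.1, 84.9]
contact_force: [0.7, -4.3, 7.7]
grip_width: 0.0514
gripper_force: 40.0
```

Request:
servo_tool(commands=[0, 0, -0.03, 0, 0, 0, 0, 0, -0.06, 0, 0, 0, 0, 0, -0.09, 0, 0, 0, 0, 0, -0.12, 0, 0, 0, 0, 0, -0.15, 0, 0, 0])

```text
t: 9.98
eef_pos: [0.5491, 0.2042, 0.3709]
ee_rot: [179.8, 0.1, 84.8]
contact_force: [4.4, -4.3, -5.7]
grip_width: 0.0517
gripper_force: 40.0
```

Request:
servo_tool(commands=[0, 0, 0, 0, 0, 0, 0, 0, 0, 0, 0, 0])

```text
t: 10.15
eef_pos: [0.549, 0.2043, 0.3716]
ee_rot: [179.8, 0.1, 84.8]
contact_force: [4.1, -4.5, -0.4]
grip_width: 0.0519
gripper_force: 40.0
```

```bash
python3 - <<'E'
from h import *
o=monitor.observe(); print(o["eef_pos"],o["ee_rot"],o["contact_force"],o["wrist_torque"])
w=cams.camera("wrist"); cv2.imwrite("pics/w4.png",w["pixels"][:,:,::-1])
s=cams.camera("side"); a=cv2.resize(s["pixels"][235:355,230:330],None,fx=4,fy=4)
cv2.imwrite("pics/m4.png",np.hstack([cv2.resize(a,(400,480)),w["pixels"][:,120:520]])[:,:,::-1])
E
```

```text
[0.5490342  0.20431408 0.37155219] [1.79842644e+02 9.69989260e-02 8.47932384e+01] [ 4.09289121 -4.47252433 -0.44682937] [-0.88246189 -0.77650266  0.03695814]
```

View pics/m4.png

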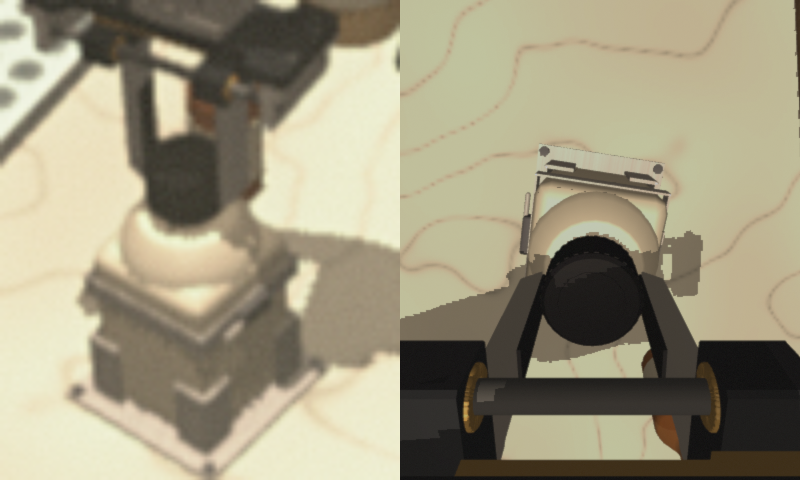

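The cap is held between the pads and has risen with the gripper, with only its own weight on the wrist, so it is free. I'll lift until the edge is 50 mm above the rim, at TCP z of about 0.432.

Request:
servo_tool(commands=[0, 0, -0.05, 0, 0, 0, 0, 0, -0.12, 0, 0, 0, 0, 0, -0.2, 0, 0, 0, 0, 0, -0.3, 0, 0, 0, 0, 0, -0.4, 0, 0, 0, 0, 0, -0.5, 0, 0, 0, 0, 0, -0.57, 0, 0, 0, 0, 0, -0.61, 0, 0, 0, 0, 0, -0.61, 0, 0, 0, 0, 0, -0.61, 0, 0, 0])

```text
t: 11.08
eef_pos: [0.5484, 0.205, 0.4327]
ee_rot: [180.0, -0.0, 84.8]
contact_force: [-0.2, 0.7, -0.4]
grip_width: 0.0518
gripper_force: 40.0
```

```bash
python3 - <<'E'
from h import *
o=monitor.observe(); print(o["t"],o["eef_pos"],o["ee_rot"],o["contact_force"],o["wrist_torque"],o["grip_width"])
w=cams.camera("wrist")
s=cams.camera("side"); a=cv2.resize(s["pixels"][215:335,230:330],(400,480))
cv2.imwrite("pics/m5.png",np.hstack([a,w["pixels"][:,120:520]])[:,:,::-1])
print(proj(s,[.548,.2035,.224]),proj(s,[.548,.2035,.174]))
E
```

```text
11.0833 [0.54842665 0.20498311 0.43270515] [ 1.79998301e+02 -5.56590962e-03  8.48045631e+01] [-0.19404727  0.67410058 -0.38333051] [-0.0512517  -0.0626631   0.00889784] 0.051815013280471486
(np.float64(276.0533646790889), np.float64(265.0901999743166)) (np.float64(277.0327913145198), np.float64(280.88760107557596))
```

View pics/m5.png

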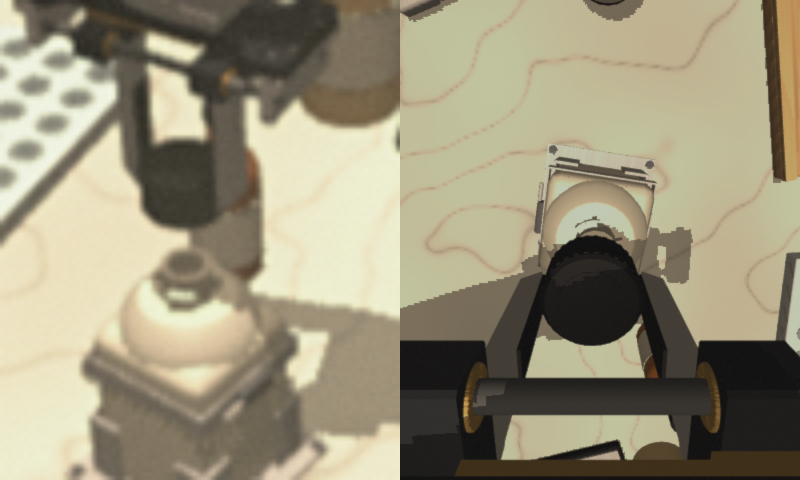

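The cap is off, level and held above the open neck: rim at (185,262) and cap bottom edge near (182,215) in the crop. The vanilla bottle still stands behind it.

```bash
python3 -c "
from rig import r
print(r.hand_in())"
```

```text
the job is handed in; nothing more can be done
None
```

The job is handed in, in about 11 s: the pump was pressed to its stop and came back up, and the safety cap was twisted off and is held level about 5 cm above the open neck; nothing else was touched.

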